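# Strip the tube rotator and put its parts away

### The job

The run is over: strip the tube rotator. Slide the stop collar off the free end of the shaft, then slide off every tube holder and spacer behind it, and put each one, the collar too, in the bay of its own colour in the storage tray (the collar in the black one), lying flat or standing on its rim on the bay floor, not propped on a wall. Leave the beaker, the bottle and the tube rack where they stand.

Things in the scene. Friction and masses are not known exactly. Their poses are not given: they have to be found in the camera images.
- shaft_end (a point): Centre of the free end face of the tube rotator's shaft: a fixed horizontal steel bar, 12 mm diameter, axis 110 mm above the bench. -y points along the shaft, out of the free end; z up. The shaft is plain for 244 mm (y = 0 to 0.244 here), up to a shoulder 28 mm in diameter. It does not turn. The parts hang on it with gaps of a few mm or more between them.
- rotator: Tube rotator, fixed: white motor housing 130 mm (x) by 120 mm (y) and 132 mm high on a base 150 x 136 mm. Origin at the centre of its underside, z up. Its shaft juts out along -y; a 28 mm shoulder covers the first 25 mm of it beyond the housing's face (y = -0.060), and the free end is at y = -0.329.
- tray: Grey storage tray, fixed, 228 mm (x) by 316 mm (y), walls 21 mm high and 4 mm thick; origin at the centre of its underside, z up. Eight bays, four along y and two along x, each 108 mm (x) by 74 mm (y) inside. Which bay has which colour varies.
- blue_mid (a point): Centre of the blue round tube holder with 8 tube holes: ring, outer diameter 60 mm, 24 mm wide along its axis, with a plain 17 mm bore through it; the bore axis is this frame's y. Hangs loose on the shaft (centre 2.5 mm below the shaft's axis) and slides freely. Its rim is slightly faceted (within 1 mm), so it hardly rolls. May be absent.
- green_mid (a point): Centre of the green round tube holder with 12 small tube holes: ring, outer diameter 60 mm, 24 mm wide along its axis, with a plain 17 mm bore through it; the bore axis is this frame's y. Hangs loose on the shaft (centre 2.5 mm below the shaft's axis) and slides freely. Its rim is slightly faceted (within 1 mm), so it hardly rolls. May be absent.
- yellow_mid (a point): Centre of the yellow round tube holder with 6 large tube holes: ring, outer diameter 60 mm, 24 mm wide along its axis, with a plain 17 mm bore through it; the bore axis is this frame's y. Hangs loose on the shaft (centre 2.5 mm below the shaft's axis) and slides freely. Its rim is slightly faceted (within 1 mm), so it hardly rolls. May be absent.
- violet_mid (a point): Centre of the violet round tube holder with 10 tube holes: ring, outer diameter 60 mm, 24 mm wide along its axis, with a plain 17 mm bore through it; the bore axis is this frame's y. Hangs loose on the shaft (centre 2.5 mm below the shaft's axis) and slides freely. Its rim is slightly faceted (within 1 mm), so it hardly rolls. May be absent.
- red_mid (a point): Centre of the red spacer sleeve: ring, outer diameter 36 mm, 24 mm wide along its axis, with a plain 17 mm bore through it; the bore axis is this frame's y. Hangs loose on the shaft (centre 2.5 mm below the shaft's axis) and slides freely. Its rim is slightly faceted (within 1 mm), so it hardly rolls. May be absent.
- pink_mid (a point): Centre of the pink spacer sleeve: ring, outer diameter 36 mm, 21 mm wide along its axis, with a plain 17 mm bore through it; the bore axis is this frame's y. Hangs loose on the shaft (centre 2.5 mm below the shaft's axis) and slides freely. Its rim is slightly faceted (within 1 mm), so it hardly rolls. May be absent.
- white_mid (a point): Centre of the white spacer sleeve: ring, outer diameter 36 mm, 18 mm wide along its axis, with a plain 17 mm bore through it; the bore axis is this frame's y. Hangs loose on the shaft (centre 2.5 mm below the shaft's axis) and slides freely. Its rim is slightly faceted (within 1 mm), so it hardly rolls. May be absent.
- collar_mid (a point): Centre of the dark knurled stop collar nearest the shaft's free end (set screw already slack): ring, outer diameter 32 mm, 18 mm wide along its axis, with a plain 17 mm bore through it; the bore axis is this frame's y. Hangs loose on the shaft (centre 2.5 mm below the shaft's axis) and slides freely. Its rim is slightly faceted (within 1 mm), so it hardly rolls. Always present.
- bay_blue_floor (a point): Centre of the floor of the bay for the blue part: blue floor insert, and a blue tag on top of the wall at its +x side. Axes as the tray's: the bay measures 108 mm along x and 74 mm along y inside; walls rise 15 mm above this floor (tag 17 mm), which is 6 mm above the bench.
- bay_green_floor (a point): Centre of the floor of the bay for the green part: green floor insert, and a green tag on top of the wall at its +x side. Axes as the tray's: the bay measures 108 mm along x and 74 mm along y inside; walls rise 15 mm above this floor (tag 17 mm), which is 6 mm above the bench.
- bay_yellow_floor (a point): Centre of the floor of the bay for the yellow part: yellow floor insert, and a yellow tag on top of the wall at its +x side. Axes as the tray's: the bay measures 108 mm along x and 74 mm along y inside; walls rise 15 mm above this floor (tag 17 mm), which is 6 mm above the bench.
- bay_violet_floor (a point): Centre of the floor of the bay for the violet part: violet floor insert, and a violet tag on top of the wall at its +x side. Axes as the tray's: the bay measures 108 mm along x and 74 mm along y inside; walls rise 15 mm above this floor (tag 17 mm), which is 6 mm above the bench.
- bay_red_floor (a point): Centre of the floor of the bay for the red part: red floor insert, and a red tag on top of the wall at its +x side. Axes as the tray's: the bay measures 108 mm along x and 74 mm along y inside; walls rise 15 mm above this floor (tag 17 mm), which is 6 mm above the bench.
- bay_pink_floor (a point): Centre of the floor of the bay for the pink part: pink floor insert, and a pink tag on top of the wall at its +x side. Axes as the tray's: the bay measures 108 mm along x and 74 mm along y inside; walls rise 15 mm above this floor (tag 17 mm), which is 6 mm above the bench.
- bay_white_floor (a point): Centre of the floor of the bay for the white part: white floor insert, and a white tag on top of the wall at its +x side. Axes as the tray's: the bay measures 108 mm along x and 74 mm along y inside; walls rise 15 mm above this floor (tag 17 mm), which is 6 mm above the bench.
- bay_collar_floor (a point): Centre of the floor of the bay for the stop collar: black floor insert, and a black tag on top of the wall at its +x side. Axes as the tray's: the bay measures 108 mm along x and 74 mm along y inside; walls rise 15 mm above this floor (tag 17 mm), which is 6 mm above the bench.
- beaker: Glass beaker standing on the bench, 74 mm across and 90 mm high; origin at the centre of its underside. Leave alone.
- bottle: Reagent bottle with a blue cap, 60 mm across and 130 mm high; origin at the centre of its underside. Leave alone.
- rack: Blue rack full of tubes, 74 x 140 mm and 92 mm high with the caps; origin at the centre of its underside. Leave alone.
There are look-alikes about, which are no part of the job. Leave any red look-alike of the part that bears blue_mid alone.

How it is judged:
By the outcome, as a careful person would: the job done as asked, in the order asked, and still so for the second after the job is handed in, with the robot touching nothing.
Of blue, green, yellow, violet, red, pink, white only 5 to 7 are there at a start; the rules pass over those that are not, and their reading is None.
At some moment in a run one of blue, green, yellow, violet, red, pink, white, collar may be knocked a few centimetres aside while the robot is not near it.
Once in a run the grip may slacken for a moment while it holds something.
It also fails if it takes over 210 s, if anything falls off the work surface, if the arm or the gripper's body presses on something with over 40 N, if the wrist force passes 120 N, or if a joint passes its speed limit or range.

### The arm

A 6-joint arm with a two-finger parallel gripper is mounted at the origin on the work surface. World frame = base frame: x ahead of the robot, y to its left, z up, the work surface at z = 0. Lengths are in mm, angles in rad, forces in N, time in s.
With the tool pointing down it reaches from about 350 to 775 mm from the base axis. Payload 7.3 kg.
Tool frame: the origin (TCP) lies midway between the tips of the shut fingers; the grasp point (between the pads) lies 19 mm behind it; z points along the fingers, x is the direction in which the jaws open and shut, and the axes are right-handed (so a half turn about z gives the same grasp; the last joint's range is limited). The gripper opens to 92 mm and grips with 3 to 60 N. Pads are 19 mm wide; open, the fingers measure 130 mm over their backs; the gripper's body (75 mm by 190 mm) begins 47 mm behind the grasp point.
Start: joints at [-1.427, 0.342, 1.524, -0, 1.275, -0.146], TCP at [150.047, -503.121, 226.741] pointing down, gripper open.
Joint ranges: [-2.53, 2.53], [-0.77, 2.02], [0.04, 2.7], [-1, 4.14], [0.28, 2.66], [-3.11, 3.11]. Speed limits (rad/s): [2.57, 2.57, 3.14, 3.14, 3.14, 3.14].

### API

Orientations are given as [roll, pitch, yaw] about the fixed x, y, z axes, in that order (R = Rz(yaw) Ry(pitch) Rx(roll)).
In Python, from plant import bot gives the robot as it stands.
- The arm moves only by the shell command python3 -m pendant 'ROWS' [OPENING]. ROWS is JSON, a list of rows, each an object with "linear": the shift along the world's x, y, z in mm, a list of three; "twist": the turn about the world's z in degrees. In form: [{"linear": [x, y, z], "twist": twist}, ...]. A call has 1 to 20 rows; each row is the pose to reach, as a shift and turn from the pose commanded when the call began; what a row does not reach only later rows make up. A row lasts 1/8 s, in which the tool goes at most 62.5 mm and 10.7 degrees, less where a joint would pass 70% of its speed; a pose out of reach is approached as far as the arm can. A call with a gripper value outside its range is refused whole. OPENING is the closure in counts, from 0 (fully open) to 255 (shut), set as the call begins (- or left out, the last holds). The fingers move at their own pace and stop on an object; the grip force is fixed at half the most. Time passes only in rows, so rows that repeat a pose let the fingers close. It gives the time, the measured TCP pose, the force and the opening at its end, in the units of the state.
- bot.get_obs(): the state, without advancing time (a new reading comes with each control period).
- bot.capture(name): name is "side" or "top"; returns a dict with "frame" (420x560x3 uint8, blue, green, red), "z_map" (420x560 float32, mm along the optical axis (not along the pixel's ray), 0 where there is no reading), "fx", "fy", "cx", "cy" (pixels), "rvec" (rotation vector, rad) and "tvec" (3), from world to camera coordinates, as OpenCV has them. Camera axes: x right, y down, z forward; pixel columns grow to the right and rows downward; lengths in mm; the calibration is good to about 2 mm. A picture is of the moment at which its call begins.
- bot.close_job(): hands the job in, once; it reports no verdict.
The state is a dict: "time": time; "joint_positions": joint angles; "dq": joint speeds; "tau": joint torques, N m; "tool_pos": TCP position; "tcp_rot": TCP orientation; "contact_force": force on the tool from outside, world axes, zero at the start; "moment": the same for the moment, N m; "grip_width": finger opening in mm.
Only numpy, scipy, OpenCV 4.12 (cv2) and the standard library are available. Lean on these libraries where they do the work, as an engineer would, in place of code of your own. Each camera call takes 0.05 s, during which the arm holds its last target. There are 200 camera calls.

## Working session

There is one attempt and no reset: what is moved stays moved. The work goes in short steps, Python scripts to look and compute and a shell command to move; the robot and the scene stay as the last step left them, time stands still between calls to the robot, and variables do not carry over. Pictures are saved under pics/ and viewed, about 12 in all and at most 16, crops included, and the job is handed in when it is done.

```bash
mkdir -p pics; ls; cat > h.py <<'E'
from plant import bot
import numpy as np, cv2
def cap(n):
    d=bot.capture(n); d['R']=cv2.Rodrigues(np.array(d['rvec'],float))[0]; d['t']=np.array(d['tvec'],float).ravel(); return d
def pts(d):
    z=d['z_map'].astype(float); v,u=np.indices(z.shape)
    P=np.stack([(u-d['cx'])/d['fx']*z,(v-d['cy'])/d['fy']*z,z],-1)
    W=(P-d['t'])@d['R']; W[z<=0]=np.nan; return W
def ray(d,u,v,h,ax=2):
    c=-d['R'].T@d['t']; r=d['R'].T@np.array([(u-d['cx'])/d['fx'],(v-d['cy'])/d['fy'],1]); return c+r*(h-c[ax])/r[ax]
def proj(d,p):
    q=d['R']@np.array(p,float)+d['t']; return q[0]/q[2]*d['fx']+d['cx'],q[1]/q[2]*d['fy']+d['cy']
E
python3 - <<'E'
from h import *
for n in('side','top'):
    d=cap(n); cv2.imwrite(f'pics/{n}0.png',d['frame']); np.save(f'pics/{n}0.npy',pts(d)); print(n,d['fx'],d['cx'],d['cy'],-d['R'].T@d['t'],d['R'][2])
print(bot.get_obs())
E
```

```text
pics
side 408.4511082102107 275.7750786131709 199.24469443849623 [394.56336068 777.62406875 760.560833  ] [ 0.11234901 -0.75772981 -0.64282442]
top 530.9927152751981 278.81760551822396 200.76252001133636 [ 334.30959329   -4.58332173 1447.31667279] [ 0.11712103 -0.00808249 -0.99308476]
{'time': 0.1, 'joint_positions': array([-1.42701123e+00,  3.42646820e-01,  1.52488454e+00,  9.46219427e-06,
        1.27542044e+00, -1.45960737e-01]), 'dq': array([ 0.0002818 , -0.00246144, -0.0014522 , -0.00153228, -0.00011029,
       -0.00128936]), 'tau': array([ 2.36077285e-03, -4.32000947e+01, -2.44695389e+01,  7.19437050e-02,
        5.26010105e-02, -6.09700442e-05]), 'tool_pos': array([ 149.98991346, -502.75080616,  226.13059732]), 'tcp_rot': array([-3.14138602e+00,  1.34337869e-03, -1.28105312e+00]), 'contact_force': array([ 0.40390686, -0.65290541, -0.01857738]), 'moment': array([ 0.00881039,  0.01155953, -0.03112663]), 'grip_width': 92.02505287553471}
```

View pics/side0.png

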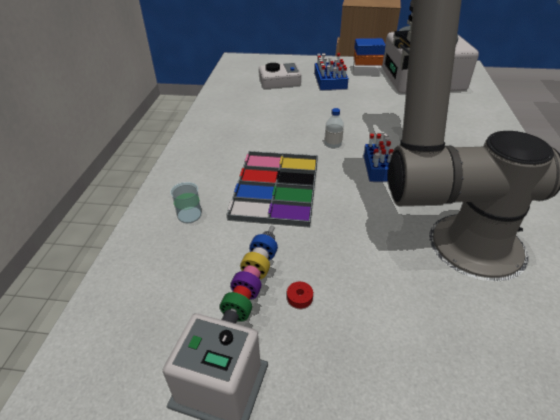

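View pics/top0.png

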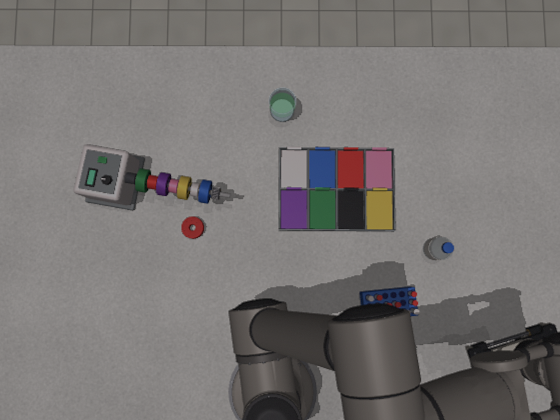

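The side view shows the parts on the shaft from the free end inwards: grey collar (≈270,233), blue, white, yellow, pink, violet, red and green. The tray is at ≈(275,190) and the red look-alike ring lies at (300,294). In the top view +x is up and −y is right. The shaft end is near (240,196) and the tray spans (280–395, 148–230). Next I'll take measurements from depth.

```bash
python3 - <<'E'
from h import *
a=cv2.imread('pics/top0.png');s=cv2.imread('pics/side0.png')
W=np.load('pics/top0.npy');S=np.load('pics/side0.npy')
big=np.vstack([cv2.resize(a[145:240,120:260],(560,380),interpolation=cv2.INTER_CUBIC)[:300],cv2.resize(s[222:325,205:345],(400,294),interpolation=cv2.INTER_CUBIC)[:, :].copy() if 0 else cv2.copyMakeBorder(cv2.resize(s[222:325,205:345],(400,294)),0,0,0,160,0)])
cv2.imwrite('pics/crop1.png',big)
cols=dict(red=[(0,8),(174,180)],pink=[(160,173)],violet=[(130,150)],blue=[(105,125)],green=[(50,80)],yellow=[(18,32)])
def mask(im,c,smin=120):
    h=cv2.cvtColor(im,cv2.COLOR_BGR2HSV); return np.any([(h[...,0]>=l)&(h[...,0]<=u) for l,u in cols[c]],0)&(h[...,1]>(smin if c!='pink' else 70))&(h[...,2]>40)
for n,im,P in(('top',a,W),('side',s,S)):
  for c in cols:
    m=mask(im,c)
    for lab,zl,zh in(('part',60,150),('floor',-5,22)):
        k=m&(P[...,2]>zl)&(P[...,2]<zh)&(P[...,0]>200)&(P[...,0]<750)&(P[...,1]>-350)&(P[...,1]<600)
        q,L,st,_=cv2.connectedComponentsWithStats(k.astype(np.uint8))
        for i in range(1,q):
            if st[i,4]>20:
                p=P[L==i]; print(n,c,lab,st[i,4],np.percentile(p,[4,50,96],axis=0).round().tolist())
# tray walls & shaft in top
for nm,lo,hi in(('allshaft',90,150),):
    k=(W[...,2]>lo)&(W[...,2]<hi)&(W[...,0]>350)&(W[...,0]<600)&(W[...,1]>50)&(W[...,1]<400)
    p=W[k]; 
    for y in range(90,350,8):
        q=p[abs(p[:,1]-y)<4]
        if len(q): print(y,len(q),np.percentile(q[:,0],[3,50,97]).round(),q[:,2].max().round())
E
```

```text
top red part 121 [[524.0, 295.0, 112.0], [539.0, 306.0, 122.0], [554.0, 316.0, 128.0]]
top red part 22 [[245.0, -273.0, 88.0], [250.0, -268.0, 92.0], [255.0, -263.0, 95.0]]
top red part 24 [[228.0, -320.0, 86.0], [232.0, -313.0, 92.0], [238.0, -307.0, 97.0]]
top red floor 961 [[546.0, -246.0, 0.0], [595.0, -213.0, 6.0], [644.0, -181.0, 13.0]]
top red floor 33 [[406.0, 189.0, -0.0], [419.0, 198.0, 17.0], [434.0, 206.0, 21.0]]
top pink part 112 [[516.0, 242.0, 114.0], [529.0, 252.0, 122.0], [545.0, 263.0, 128.0]]
top pink floor 977 [[546.0, -324.0, -0.0], [595.0, -292.0, 6.0], [643.0, -258.0, 11.0]]
top violet part 214 [[510.0, 266.0, 117.0], [533.0, 277.0, 133.0], [558.0, 290.0, 139.0]]
top violet floor 953 [[435.0, -86.0, 0.0], [482.0, -55.0, 6.0], [531.0, -25.0, 12.0]]
top blue part 225 [[490.0, 159.0, 110.0], [513.0, 171.0, 132.0], [540.0, 183.0, 140.0]]
top blue floor 971 [[547.0, -166.0, 0.0], [596.0, -135.0, 6.0], [644.0, -102.0, 12.0]]
top green part 39 [[587.0, 418.0, 131.0], [592.0, 426.0, 137.0], [599.0, 436.0, 140.0]]
top green part 206 [[518.0, 318.0, 118.0], [541.0, 330.0
[... 2085 characters left out ...]
44.] 139.0
170 79 [488. 512. 544.] 143.0
178 74 [490. 514. 544.] 143.0
186 43 [490. 509. 534.] 138.0
194 47 [505. 520. 535.] 128.0
202 43 [506. 519. 539.] 129.0
210 49 [507. 536. 551.] 138.0
218 95 [499. 520. 551.] 143.0
226 72 [498. 524. 553.] 141.0
234 64 [499. 520. 550.] 141.0
242 48 [502. 527. 547.] 135.0
250 42 [514. 529. 546.] 130.0
258 42 [515. 530. 549.] 128.0
266 79 [519. 543. 561.] 139.0
274 92 [508. 529. 562.] 142.0
282 75 [507. 534. 563.] 143.0
290 48 [509. 525. 554.] 143.0
298 41 [523. 539. 557.] 128.0
306 47 [524. 540. 557.] 131.0
314 60 [526. 551. 571.] 132.0
322 98 [518. 541. 571.] 142.0
330 73 [518. 543. 571.] 141.0
338 65 [517. 540. 569.] 142.0
346 28 [519. 533. 561.] 136.0
```

View pics/crop1.png

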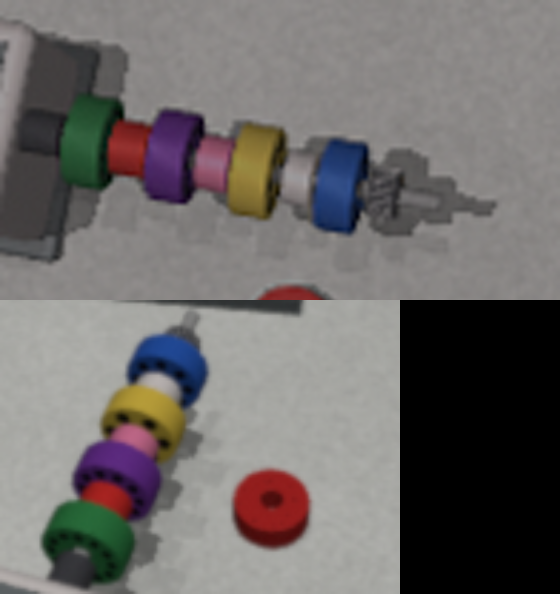

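Seven parts plus the collar are on the shaft. From the free end the order is collar, blue, white, yellow, pink, violet, red, green. The shaft yaw is about −9.8°, following x ≈ 514 + 0.173·(y−172), and the tray is aligned with the world axes. I'll move above the collar first.

```bash
python3 -m pendant '[{"linear":[60,40,0],"twist":10},{"linear":[120,80,0],"twist":20},{"linear":[180,120,0],"twist":30},{"linear":[240,160,0],"twist":40},{"linear":[290,200,0],"twist":50},{"linear":[320,250,0],"twist":60},{"linear":[340,310,0],"twist":63.6},{"linear":[350,370,0],"twist":63.6},{"linear":[360,430,0],"twist":63.6},{"linear":[360,490,0],"twist":63.6},{"linear":[360,550,0],"twist":63.6},{"linear":[360,600,-10],"twist":63.6},{"linear":[360,646,-30],"twist":63.6},{"linear":[360,646,-30],"twist":63.6},{"linear":[360,646,-30],"twist":63.6}]'
python3 - <<'E'
from h import *
o=bot.get_obs(); print(o['time'],o['tool_pos'],o['tcp_rot'],o['joint_positions'].round(2),o['contact_force'])
d=cap('side'); P=pts(d); f=d['frame']
cv2.imwrite('pics/s1.png',cv2.resize(f[170:330,190:350],(640,640)))
k=(P[...,2]>85)&(P[...,2]<130)&(P[...,0]>470)&(P[...,0]<550)&(P[...,1]>95)&(P[...,1]<165)
p=P[k]
for y in range(96,165,4):
    q=p[abs(p[:,1]-y)<2]
    if len(q): print(y,len(q),q[:,0].min().round(),q[:,0].max().round(),q[:,2].max().round())
for y in(110,143): print(y,proj(d,(514+.173*(y-172),y,107)))
E
```

```text
time: 1.98
tool_pos: [510.0, 142.7, 196.5]
tcp_rot: [3.141, 0.0, -0.17]
contact_force: [-0.2, -0.5, 0.9]
grip_width: 91.8
1.975 [509.95305421 142.71451485 196.54085292] [ 3.14091678e+00  3.72031516e-04 -1.70122212e-01] [ 0.13  0.38  1.56 -0.    1.21  0.3 ] [-0.18601709 -0.45914209  0.87050322]
108 1 499.0 499.0 110.0
112 5 499.0 508.0 116.0
116 6 501.0 510.0 116.0
120 9 500.0 507.0 118.0
124 7 502.0 509.0 116.0
128 4 506.0 511.0 116.0
132 1 503.0 503.0 115.0
136 6 504.0 523.0 123.0
140 16 495.0 519.0 125.0
144 17 494.0 517.0 125.0
148 10 494.0 514.0 123.0
152 3 500.0 509.0 125.0
156 1 539.0 539.0 121.0
160 1 536.0 536.0 127.0
164 3 494.0 540.0 126.0
110 (np.float64(272.2682415149204), np.float64(228.00910238166696))
143 (np.float64(267.7049700386052), np.float64(238.0225721629711))
```

View pics/s1.png

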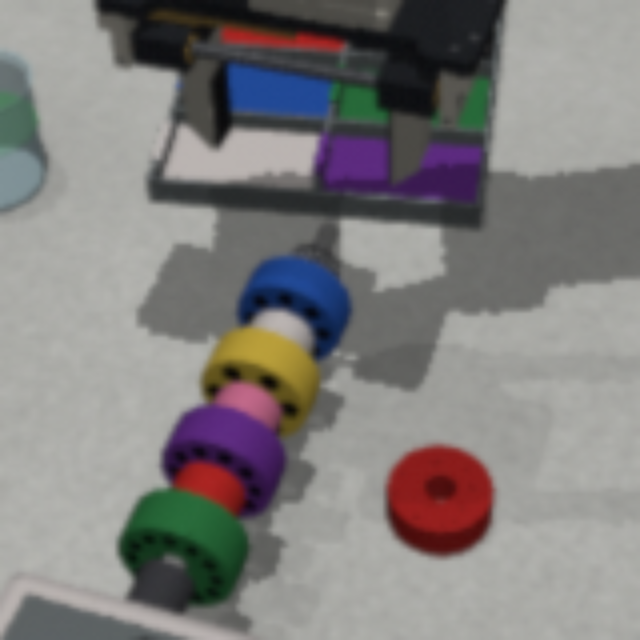

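The view shows the gripper hovering with its fingers either side of the shaft axis; the collar is at crop (320,245). The geometry agrees with the measurements, so I'll descend and grip.

```bash
python3 -m pendant '[{"linear":[0,1,-40],"twist":0},{"linear":[0,1,-75],"twist":0},{"linear":[0,1,-90],"twist":0},{"linear":[0,1,-99],"twist":0},{"linear":[0,1,-99],"twist":0}]'
python3 -m pendant '[{"linear":[0,0,0],"twist":0},{"linear":[0,0,0],"twist":0},{"linear":[0,0,0],"twist":0},{"linear":[0,0,0],"twist":0},{"linear":[0,0,0],"twist":0},{"linear":[0,0,0],"twist":0},{"linear":[0,0,0],"twist":0},{"linear":[0,0,0],"twist":0},{"linear":[0,0,1],"twist":0},{"linear":[0,0,2],"twist":0},{"linear":[0,0,2],"twist":0}]' 255
```

```text
time: 2.65
tool_pos: [510.5, 143.5, 98.1]
tcp_rot: [-3.141, -0.001, -0.172]
contact_force: [0.7, -0.1, -0.4]
grip_width: 91.9
time: 4.03
tool_pos: [510.0, 143.9, 99.8]
tcp_rot: [-3.142, -0.0, -0.171]
contact_force: [0.3, -0.3, -0.2]
grip_width: 30.4
```

```bash
python3 -m pendant '[{"linear":[-2,-12,0],"twist":0},{"linear":[-5,-28,0],"twist":0},{"linear":[-8,-45,0],"twist":0},{"linear":[-11,-62,0],"twist":0},{"linear":[-13,-75,0],"twist":0},{"linear":[-15,-90,10],"twist":0}]'
python3 -m pendant '[{"linear":[-2,-50,0],"twist":5},{"linear":[-5,-110,0],"twist":9.8},{"linear":[-8,-170,0],"twist":9.8},{"linear":[-10,-225,0],"twist":9.8},{"linear":[-13,-255,0],"twist":9.8},{"linear":[-13,-267,-10],"twist":9.8},{"linear":[-13,-267,-45],"twist":9.8},{"linear":[-13,-267,-70],"twist":9.8},{"linear":[-13,-267,-88],"twist":9.8},{"linear":[-13,-267,-96],"twist":9.8},{"linear":[-13,-267,-96],"twist":9.8}]'
```

```text
time: 4.78
tool_pos: [494.4, 52.9, 109.6]
tcp_rot: [3.141, 0.001, -0.171]
contact_force: [1.0, -0.9, -0.7]
grip_width: 30.5
time: 6.15
tool_pos: [481.9, -212.5, 13.4]
tcp_rot: [-3.141, 0.001, 0.001]
contact_force: [-0.1, -0.3, -0.9]
grip_width: 30.4
```

```bash
cat >> h.py <<'E'
cols=dict(red=[(0,8),(174,180)],pink=[(160,173)],violet=[(130,150)],blue=[(105,125)],green=[(50,80)],yellow=[(18,32)],white=[(0,180)])
def report():
    for n in('top','side'):
        d=cap(n); P=pts(d); h=cv2.cvtColor(d['frame'],cv2.COLOR_BGR2HSV)
        for c in cols:
            if c=='white': m=(h[...,1]<45)&(h[...,2]>135)
            else: m=np.any([(h[...,0]>=l)&(h[...,0]<=u) for l,u in cols[c]],0)&(h[...,1]>(120 if c!='pink' else 70))&(h[...,2]>40)
            k=m&(P[...,2]>(90 if c=='white' else 9))&(P[...,2]<150)&(P[...,0]>370)&(P[...,0]<680)&(P[...,1]>-350)&(P[...,1]<352)
            k=cv2.morphologyEx(k.astype(np.uint8),cv2.MORPH_OPEN,np.ones((2,2)))
            q,L,st,_=cv2.connectedComponentsWithStats(k)
            for i in range(1,q):
                if st[i,4]>25:
                    p=P[L==i]; a,b=np.percentile(p,[3,97],axis=0); print(n[0],c,st[i,4],'mid',((a+b)/2).round()[:2],'size',(b-a).round(),'zmax',b[2].round())
    return d
E
python3 -m pendant '[{"linear":[0,0,0],"twist":0},{"linear":[0,0,0],"twist":0},{"linear":[0,0,0],"twist":0},{"linear":[0,0,0],"twist":0},{"linear":[0,0,30],"twist":0},{"linear":[0,0,80],"twist":0},{"linear":[0,0,140],"twist":0},{"linear":[0,0,160],"twist":0}]' 111
python3 - <<'E'
from h import *
d=report()
E
```

```text
time: 7.15
tool_pos: [483.4, -214.0, 177.8]
tcp_rot: [3.138, -0.006, 0.0]
contact_force: [-0.8, 0.2, -1.6]
grip_width: 52.1
t red 31 mid [ 647. -217.] size [ 3. 35. 26.] zmax 23.0
t red 119 mid [537. 308.] size [ 27.  39. 137.] zmax 138.0
t red 340 mid [nan nan] size [nan nan nan] zmax nan
t pink 111 mid [nan nan] size [nan nan nan] zmax nan
t violet 212 mid [nan nan] size [nan nan nan] zmax nan
t violet 28 mid [534. -59.] size [ 3. 35. 22.] zmax 24.0
t blue 35 mid [ 647. -138.] size [ 3. 38. 20.] zmax 22.0
t blue 220 mid [nan nan] size [nan nan nan] zmax nan
t green 209 mid [nan nan] size [nan nan nan] zmax nan
t yellow 239 mid [523. 224.] size [ 49.  26. 137.] zmax 140.0
t white 49 mid [517. 196.] size [19. 13. 15.] zmax 128.0
s red 519 mid [nan nan] size [nan nan nan] zmax nan
s red 128 mid [534. 302.] size [27. 20. 28.] zmax 125.0
s pink 97 mid [524. 250.] size [26. 20. 30.] zmax 126.0
s violet 371 mid [nan nan] size [nan nan nan] zmax nan
s blue 319 mid [511. 176.] size [49. 24. 43.] zmax 137.0
s green 431 mid [nan nan] size [nan nan nan] zmax nan
s yellow 367 mid [521. 205.] size [ 49.  74. 136.] zmax 137.0
s white 56 mid [514. 199.] size [22. 13. 14.] zmax 127.0
```

```bash
sed -i 's/np.percentile/np.nanpercentile/' h.py
python3 -m pendant '[{"linear":[5,60,0],"twist":-9.8},{"linear":[10,120,0],"twist":-9.8},{"linear":[15,180,0],"twist":-9.8},{"linear":[20,240,0],"twist":-9.8},{"linear":[25,300,0],"twist":-9.8},{"linear":[30,350,0],"twist":-9.8},{"linear":[32,380,0],"twist":-9.8},{"linear":[32,386,0],"twist":-9.8},{"linear":[32,386,-20],"twist":-9.8},{"linear":[32,386,-50],"twist":-9.8},{"linear":[32,386,-70],"twist":-9.8},{"linear":[32,386,-78],"twist":-9.8},{"linear":[32,386,-78],"twist":-9.8}]' 0
python3 -m pendant '[{"linear":[0,0,0],"twist":0},{"linear":[0,0,0],"twist":0},{"linear":[0,0,0],"twist":0},{"linear":[0,0,0],"twist":0},{"linear":[0,0,0],"twist":0},{"linear":[0,0,0],"twist":0},{"linear":[0,0,1],"twist":0},{"linear":[0,0,2.5],"twist":0},{"linear":[0,0,2.5],"twist":0}]' 255
```

```text
time: 8.88
tool_pos: [513.8, 172.2, 95.2]
tcp_rot: [3.141, 0.001, -0.172]
contact_force: [0.3, -0.3, -0.0]
grip_width: 91.7
time: 10.0
tool_pos: [514.1, 172.8, 98.1]
tcp_rot: [3.141, -0.0, -0.171]
contact_force: [4.4, -1.1, -0.8]
grip_width: 58.2
```

```bash
python3 -m pendant '[{"linear":[0,-5,0],"twist":0},{"linear":[-2,-17,0],"twist":0},{"linear":[-5,-34,0],"twist":0},{"linear":[-8,-51,0],"twist":0},{"linear":[-11,-68,0],"twist":0},{"linear":[-14,-86,0],"twist":0},{"linear":[-16,-100,8],"twist":0}]'
python3 -m pendant '[{"linear":[15,-40,0],"twist":5},{"linear":[35,-85,0],"twist":9.8},{"linear":[55,-130,0],"twist":9.8},{"linear":[80,-175,0],"twist":9.8},{"linear":[97,-200,0],"twist":9.8},{"linear":[97,-208,-5],"twist":9.8},{"linear":[97,-208,-35],"twist":9.8},{"linear":[97,-208,-65],"twist":9.8},{"linear":[97,-208,-80.5],"twist":9.8},{"linear":[97,-208,-80.5],"twist":9.8}]'
```

```text
time: 10.88
tool_pos: [497.4, 71.5, 106.1]
tcp_rot: [3.141, 0.001, -0.172]
contact_force: [-0.3, -0.8, -0.1]
grip_width: 58.2
time: 12.12
tool_pos: [594.3, -134.5, 25.4]
tcp_rot: [-3.141, 0.001, 0.001]
contact_force: [-0.1, -0.2, -0.2]
grip_width: 58.7
```

```bash
python3 -m pendant '[{"linear":[0,0,0],"twist":0},{"linear":[0,0,0],"twist":0},{"linear":[0,0,0],"twist":0},{"linear":[0,0,0],"twist":0},{"linear":[0,0,10],"twist":0},{"linear":[0,0,50],"twist":0},{"linear":[0,0,110],"twist":0},{"linear":[0,0,150],"twist":0},{"linear":[0,50,150],"twist":0},{"linear":[-20,110,150],"twist":0},{"linear":[-40,170,150],"twist":-5},{"linear":[-60,220,150],"twist":-9.8},{"linear":[-75,220,150],"twist":-9.8},{"linear":[-75,220,150],"twist":-9.8}]' 61
python3 - <<'E'
from h import *
d=report()
f=d['frame'];cv2.imwrite('pics/s2.png',cv2.resize(f[140:330,190:350],(640,760))[:600])
E
```

```text
time: 13.88
tool_pos: [519.4, 85.5, 176.5]
tcp_rot: [3.142, -0.001, -0.169]
contact_force: [0.7, -0.7, 0.3]
grip_width: 69.8
t red 31 mid [ 646. -217.] size [ 3. 35. 27.] zmax 23.0
t red 119 mid [537. 309.] size [ 28.  38. 135.] zmax 135.0
t pink 112 mid [528. 252.] size [ 29.  30. 132.] zmax 135.0
t violet 218 mid [533. 277.] size [49. 26. 38.] zmax 140.0
t violet 28 mid [535. -59.] size [ 2. 36. 22.] zmax 24.0
t blue 33 mid [ 647. -138.] size [ 3. 38. 21.] zmax 22.0
t blue 226 mid [ 582. -138.] size [51. 32. 63.] zmax 68.0
t green 206 mid [541. 329.] size [48. 26. 35.] zmax 140.0
t green 28 mid [ 535. -138.] size [ 2. 35. 24.] zmax 24.0
t yellow 223 mid [512. 192.] size [ 71.  90. 425.] zmax 521.0
t yellow 39 mid [ 533. -294.] size [ 4. 34. 24.] zmax 25.0
s red 523 mid [427. 221.] size [50. 51. 21.] zmax 26.0
s red 128 mid [534. 302.] size [27. 20. 28.] zmax 125.0
s pink 97 mid [524. 250.] size [26. 19. 29.] zmax 126.0
s violet 373 mid [530. 260.] size [ 49.  68. 127.] zmax 137.0
s blue 194 mid [ 575. -141.] size [33. 39. 59.] zmax 63.0
s green 435 mid [537. 335.] size [46. 24. 41.] zmax 137.0
s yellow 361 mid [521. 206.] size [ 49.  73. 137.] zmax 137.0
s white 64 mid [515. 187.] size [24. 35. 28.] zmax 126.0
```

View pics/s2.png

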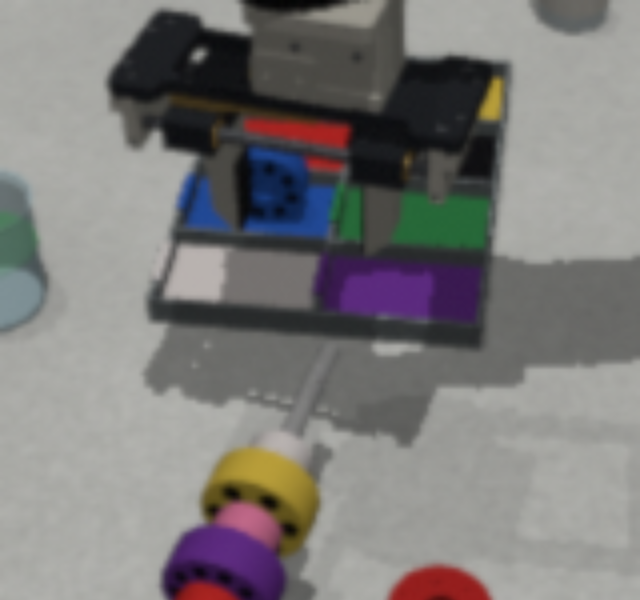

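The collar and blue are gone from the shaft. Blue stands on its rim in the blue bay at crop (275,185). White is next.

```bash
python3 -m pendant '[{"linear":[-2,50,0],"twist":0},{"linear":[-2,100,0],"twist":0},{"linear":[-2,110.5,-10],"twist":0},{"linear":[-2,110.5,-50],"twist":0},{"linear":[-2,110.5,-70],"twist":0},{"linear":[-2,110.5,-77.7],"twist":0},{"linear":[-2,110.5,-77.7],"twist":0}]' 0
python3 -m pendant '[{"linear":[0,0,0],"twist":0},{"linear":[0,0,0],"twist":0},{"linear":[0,0,0],"twist":0},{"linear":[0,0,0],"twist":0},{"linear":[0,0,0],"twist":0},{"linear":[0,0,0],"twist":0},{"linear":[0,0,0],"twist":0},{"linear":[0,0,0],"twist":0},{"linear":[0,0,1],"twist":0},{"linear":[0,0,2.5],"twist":0},{"linear":[0,0,2.5],"twist":0}]' 255
```

```text
time: 14.85
tool_pos: [518.5, 194.6, 97.9]
tcp_rot: [3.141, 0.0, -0.172]
contact_force: [-0.3, -0.1, 0.3]
grip_width: 92.0
time: 16.23
tool_pos: [518.2, 195.3, 100.6]
tcp_rot: [3.142, -0.0, -0.171]
contact_force: [2.2, -1.9, -1.3]
grip_width: 34.4
```

```bash
python3 -m pendant '[{"linear":[0,-5,0],"twist":0},{"linear":[-2,-18,0],"twist":0},{"linear":[-5,-36,0],"twist":0},{"linear":[-8,-54,0],"twist":0},{"linear":[-11,-72,0],"twist":0},{"linear":[-15,-90,0],"twist":0},{"linear":[-18,-108,0],"twist":0},{"linear":[-21,-122,8],"twist":0}]'
python3 -m pendant '[{"linear":[20,-30,0],"twist":5},{"linear":[45,-60,0],"twist":9.8},{"linear":[70,-95,0],"twist":9.8},{"linear":[90,-125,0],"twist":9.8},{"linear":[98,-130,-5],"twist":9.8},{"linear":[98,-130,-40],"twist":9.8},{"linear":[98,-130,-70],"twist":9.8},{"linear":[98,-130,-87],"twist":9.8},{"linear":[98,-130,-92.5],"twist":9.8},{"linear":[98,-130,-92.5],"twist":9.8}]'
```

```text
time: 17.23
tool_pos: [496.4, 72.1, 108.4]
tcp_rot: [3.141, 0.001, -0.171]
contact_force: [0.2, -0.2, -0.7]
grip_width: 34.5
time: 18.48
tool_pos: [595.4, -56.5, 16.5]
tcp_rot: [3.141, -0.001, 0.0]
contact_force: [0.5, 0.0, 0.3]
grip_width: 34.3
```

```bash
python3 -m pendant '[{"linear":[0,0,0],"twist":0},{"linear":[0,0,0],"twist":0},{"linear":[0,0,0],"twist":0},{"linear":[0,0,0],"twist":0},{"linear":[0,0,25],"twist":0},{"linear":[0,0,70],"twist":0},{"linear":[0,0,130],"twist":0},{"linear":[0,0,159],"twist":0},{"linear":[-30,50,159],"twist":-5},{"linear":[-60,100,159],"twist":-9.8},{"linear":[-75,141.5,159],"twist":-9.8},{"linear":[-75,141.5,159],"twist":-9.8}]' 111
python3 - <<'E'
from h import *
d=report()
E
```

```text
time: 19.98
tool_pos: [518.9, 87.3, 175.4]
tcp_rot: [-3.141, -0.0, -0.167]
contact_force: [-0.0, -0.1, 0.3]
grip_width: 51.9
t red 31 mid [ 647. -217.] size [ 4. 35. 24.] zmax 24.0
t red 119 mid [537. 308.] size [ 28.  38. 133.] zmax 137.0
t pink 30 mid [ 646. -295.] size [ 2. 37. 22.] zmax 24.0
t pink 112 mid [529. 253.] size [ 29.  30. 133.] zmax 135.0
t violet 216 mid [533. 277.] size [49. 25. 41.] zmax 141.0
t violet 28 mid [534. -59.] size [ 2. 35. 23.] zmax 24.0
t blue 27 mid [ 647. -134.] size [ 3. 30. 22.] zmax 23.0
t blue 229 mid [ 582. -139.] size [51. 32. 64.] zmax 68.0
t green 208 mid [541. 329.] size [48. 26. 34.] zmax 140.0
t green 26 mid [ 534. -137.] size [ 1. 32. 21.] zmax 25.0
t yellow 209 mid [508. 192.] size [ 78.  91. 422.] zmax 521.0
t yellow 38 mid [ 533. -294.] size [ 4. 37. 29.] zmax 28.0
s red 520 mid [427. 221.] size [50. 51. 20.] zmax 25.0
s red 128 mid [534. 302.] size [27. 19. 29.] zmax 125.0
s pink 97 mid [524. 249.] size [27. 18. 27.] zmax 126.0
s violet 374 mid [530. 268.] size [49. 52. 53.] zmax 137.0
s blue 138 mid [ 568. -144.] size [25. 47. 56.] zmax 61.0
s green 436 mid [538. 334.] size [46. 23. 40.] zmax 137.0
s yellow 333 mid [521. 229.] size [49. 25. 32.] zmax 137.0
```

```bash
python3 -m pendant '[{"linear":[0,50,0],"twist":0},{"linear":[2,100,0],"twist":0},{"linear":[4,135,0],"twist":0},{"linear":[4,141,-10],"twist":0},{"linear":[4,141,-50],"twist":0},{"linear":[4,141,-70],"twist":0},{"linear":[4,141,-79.5],"twist":0},{"linear":[4,141,-79.5],"twist":0}]' 0
python3 -m pendant '[{"linear":[0,0,0],"twist":0},{"linear":[0,0,0],"twist":0},{"linear":[0,0,0],"twist":0},{"linear":[0,0,0],"twist":0},{"linear":[0,0,0],"twist":0},{"linear":[0,0,0],"twist":0},{"linear":[0,0,0],"twist":0},{"linear":[0,0,1],"twist":0},{"linear":[0,0,2.5],"twist":0},{"linear":[0,0,2.5],"twist":0}]' 255
```

```text
time: 21.08
tool_pos: [524.2, 224.8, 95.1]
tcp_rot: [3.141, 0.001, -0.172]
contact_force: [-0.1, 0.9, 0.4]
grip_width: 91.9
time: 22.32
tool_pos: [523.6, 225.8, 97.8]
tcp_rot: [3.141, 0.001, -0.171]
contact_force: [1.4, -0.1, -0.7]
grip_width: 58.4
```

```bash
python3 -m pendant '[{"linear":[-1,-5,0],"twist":0},{"linear":[-3,-20,0],"twist":0},{"linear":[-7,-40,0],"twist":0},{"linear":[-10,-60,0],"twist":0},{"linear":[-14,-80,0],"twist":0},{"linear":[-17,-100,0],"twist":0},{"linear":[-20,-120,0],"twist":0},{"linear":[-24,-140,0],"twist":0},{"linear":[-26,-155,8],"twist":0}]'
python3 -m pendant '[{"linear":[-2,-50,0],"twist":5},{"linear":[-4,-100,0],"twist":9.8},{"linear":[-6,-150,0],"twist":9.8},{"linear":[-8,-200,0],"twist":9.8},{"linear":[-11,-250,0],"twist":9.8},{"linear":[-14,-300,0],"twist":9.8},{"linear":[-16,-340,0],"twist":9.8},{"linear":[-16,-362,-5],"twist":9.8},{"linear":[-16,-362,-35],"twist":9.8},{"linear":[-16,-362,-65],"twist":9.8},{"linear":[-16,-362,-80.5],"twist":9.8},{"linear":[-16,-362,-80.5],"twist":9.8}]'
```

```text
time: 23.45
tool_pos: [497.3, 69.4, 106.0]
tcp_rot: [3.141, 0.001, -0.172]
contact_force: [-0.3, 0.2, -0.9]
grip_width: 58.2
time: 24.95
tool_pos: [481.8, -290.6, 25.0]
tcp_rot: [-3.141, 0.001, 0.001]
contact_force: [-0.3, -0.3, -0.1]
grip_width: 58.2
```

```bash
python3 -m pendant '[{"linear":[0,0,0],"twist":0},{"linear":[0,0,0],"twist":0},{"linear":[0,0,0],"twist":0},{"linear":[0,0,0],"twist":0},{"linear":[0,0,10],"twist":0},{"linear":[0,0,50],"twist":0},{"linear":[0,0,110],"twist":0},{"linear":[0,0,150],"twist":0},{"linear":[5,55,150],"twist":0},{"linear":[10,115,150],"twist":0},{"linear":[15,175,150],"twist":0},{"linear":[20,235,150],"twist":-5},{"linear":[30,295,150],"twist":-9.8},{"linear":[38,345,150],"twist":-9.8},{"linear":[38,376,150],"twist":-9.8},{"linear":[38,376,150],"twist":-9.8}]' 61
python3 - <<'E'
from h import *
d=report()
E
```

```text
time: 26.95
tool_pos: [519.7, 86.8, 176.0]
tcp_rot: [-3.141, -0.0, -0.167]
contact_force: [-0.1, -0.6, -0.2]
grip_width: 69.7
t red 31 mid [ 646. -217.] size [ 3. 35. 25.] zmax 25.0
t red 119 mid [538. 308.] size [ 28.  39. 137.] zmax 138.0
t pink 30 mid [ 646. -295.] size [ 3. 37. 25.] zmax 27.0
t pink 127 mid [529. 253.] size [ 29.  27. 131.] zmax 129.0
t violet 220 mid [533. 276.] size [49. 26. 40.] zmax 140.0
t violet 28 mid [535. -59.] size [ 2. 35. 21.] zmax 24.0
t blue 36 mid [ 647. -139.] size [ 4. 39. 22.] zmax 22.0
t blue 229 mid [ 583. -138.] size [51. 32. 63.] zmax 68.0
t green 207 mid [542. 329.] size [48. 26. 35.] zmax 140.0
t green 26 mid [ 534. -137.] size [ 2. 32. 29.] zmax 27.0
t yellow 38 mid [ 533. -294.] size [ 5. 34. 25.] zmax 26.0
t yellow 259 mid [ 472. -296.] size [52. 37. 64.] zmax 68.0
s red 527 mid [427. 221.] size [50. 51. 22.] zmax 26.0
s red 126 mid [534. 302.] size [27. 19. 30.] zmax 126.0
s pink 100 mid [524. 210.] size [ 25.  98. 126.] zmax 126.0
s violet 357 mid [528. 282.] size [46. 25. 40.] zmax 137.0
s blue 201 mid [ 573. -141.] size [36. 40. 58.] zmax 64.0
s green 435 mid [538. 335.] size [46. 24. 40.] zmax 137.0
s yellow 92 mid [ 462. -112.] size [ 57. 369. 236.] zmax 284.0
```

```bash
python3 -m pendant '[{"linear":[2,55,0],"twist":0},{"linear":[5,110,0],"twist":0},{"linear":[8,155,0],"twist":0},{"linear":[8,165,-10],"twist":0},{"linear":[8,165,-50],"twist":0},{"linear":[8,165,-70],"twist":0},{"linear":[8,165,-77.5],"twist":0},{"linear":[8,165,-77.5],"twist":0}]' 0
python3 -m pendant '[{"linear":[0,0,0],"twist":0},{"linear":[0,0,0],"twist":0},{"linear":[0,0,0],"twist":0},{"linear":[0,0,0],"twist":0},{"linear":[0,0,0],"twist":0},{"linear":[0,0,0],"twist":0},{"linear":[0,0,0],"twist":0},{"linear":[0,0,0],"twist":0},{"linear":[0,0,1],"twist":0},{"linear":[0,0,2.5],"twist":0},{"linear":[0,0,2.5],"twist":0}]' 255
```

```text
time: 28.05
tool_pos: [528.4, 248.7, 98.0]
tcp_rot: [3.141, 0.0, -0.172]
contact_force: [0.1, -0.3, 0.7]
grip_width: 92.2
time: 29.42
tool_pos: [528.0, 249.9, 100.6]
tcp_rot: [3.142, 0.0, -0.171]
contact_force: [-1.1, 0.0, -0.2]
grip_width: 34.3
```

```bash
python3 -m pendant '[{"linear":[-1,-5,0],"twist":0},{"linear":[-3,-20,0],"twist":0},{"linear":[-7,-40,0],"twist":0},{"linear":[-10,-60,0],"twist":0},{"linear":[-14,-80,0],"twist":0},{"linear":[-17,-100,0],"twist":0},{"linear":[-21,-120,0],"twist":0},{"linear":[-24,-140,0],"twist":0},{"linear":[-28,-162,0],"twist":0},{"linear":[-30,-176,8],"twist":0}]'
python3 -m pendant '[{"linear":[10,-50,0],"twist":5},{"linear":[25,-100,0],"twist":9.8},{"linear":[40,-150,0],"twist":9.8},{"linear":[55,-200,0],"twist":9.8},{"linear":[70,-250,0],"twist":9.8},{"linear":[85,-300,0],"twist":9.8},{"linear":[97,-345,0],"twist":9.8},{"linear":[97,-365,-5],"twist":9.8},{"linear":[97,-365,-40],"twist":9.8},{"linear":[97,-365,-70],"twist":9.8},{"linear":[97,-365,-87],"twist":9.8},{"linear":[97,-365,-92.5],"twist":9.8},{"linear":[97,-365,-92.5],"twist":9.8}]'
```

```text
time: 30.68
tool_pos: [497.3, 72.4, 108.4]
tcp_rot: [3.141, 0.001, -0.172]
contact_force: [-0.1, 0.7, -0.7]
grip_width: 34.8
time: 32.3
tool_pos: [595.4, -291.1, 16.6]
tcp_rot: [3.141, -0.001, 0.0]
contact_force: [0.7, 0.1, 0.6]
grip_width: 34.2
```

```bash
python3 -m pendant '[{"linear":[0,0,0],"twist":0},{"linear":[0,0,0],"twist":0},{"linear":[0,0,0],"twist":0},{"linear":[0,0,0],"twist":0},{"linear":[0,0,25],"twist":0},{"linear":[0,0,70],"twist":0},{"linear":[0,0,130],"twist":0},{"linear":[0,0,159],"twist":0},{"linear":[-10,55,159],"twist":0},{"linear":[-20,110,159],"twist":0},{"linear":[-30,165,159],"twist":0},{"linear":[-42,220,159],"twist":0},{"linear":[-54,275,159],"twist":-5},{"linear":[-66,330,159],"twist":-9.8},{"linear":[-75,376,159],"twist":-9.8},{"linear":[-75,376,159],"twist":-9.8}]' 111
python3 - <<'E'
from h import *
d=report()
E
```

```text
time: 34.3
tool_pos: [519.2, 87.7, 175.3]
tcp_rot: [-3.141, -0.0, -0.166]
contact_force: [0.2, -0.5, -0.7]
grip_width: 51.7
t red 31 mid [ 647. -217.] size [ 3. 35. 27.] zmax 25.0
t red 115 mid [538. 309.] size [ 28.  39. 132.] zmax 136.0
t pink 30 mid [ 646. -295.] size [ 3. 39. 26.] zmax 25.0
t pink 119 mid [ 593. -292.] size [28. 29. 40.] zmax 44.0
t violet 220 mid [532. 277.] size [49. 25. 46.] zmax 140.0
t violet 28 mid [535. -59.] size [ 2. 35. 23.] zmax 24.0
t blue 35 mid [ 647. -138.] size [ 3. 38. 22.] zmax 23.0
t blue 231 mid [ 583. -138.] size [51. 32. 66.] zmax 68.0
t green 208 mid [541. 330.] size [48. 27. 33.] zmax 140.0
t green 26 mid [ 534. -137.] size [ 2. 32. 28.] zmax 27.0
t yellow 42 mid [ 532. -293.] size [ 6. 35. 24.] zmax 26.0
t yellow 278 mid [ 471. -296.] size [55. 37. 63.] zmax 67.0
s red 519 mid [427. 221.] size [50. 51. 21.] zmax 26.0
s red 125 mid [534. 303.] size [27. 19. 21.] zmax 125.0
s violet 361 mid [530. 282.] size [49. 24. 39.] zmax 137.0
s blue 136 mid [ 568. -145.] size [25. 48. 57.] zmax 61.0
s green 437 mid [537. 335.] size [45. 24. 42.] zmax 137.0
s yellow 102 mid [ 462. -113.] size [ 52. 375. 239.] zmax 283.0
```

```bash
python3 -m pendant '[{"linear":[3,55,0],"twist":0},{"linear":[7,110,0],"twist":0},{"linear":[11,160,0],"twist":0},{"linear":[13,190,0],"twist":0},{"linear":[13,194,-10],"twist":0},{"linear":[13,194,-50],"twist":0},{"linear":[13,194,-70],"twist":0},{"linear":[13,194,-79.5],"twist":0},{"linear":[13,194,-79.5],"twist":0}]' 0
python3 -m pendant '[{"linear":[0,0,0],"twist":0},{"linear":[0,0,0],"twist":0},{"linear":[0,0,0],"twist":0},{"linear":[0,0,0],"twist":0},{"linear":[0,0,0],"twist":0},{"linear":[0,0,0],"twist":0},{"linear":[0,0,0],"twist":0},{"linear":[0,0,1],"twist":0},{"linear":[0,0,2.5],"twist":0},{"linear":[0,0,2.5],"twist":0}]' 255
```

```text
time: 35.52
tool_pos: [533.3, 277.6, 95.1]
tcp_rot: [3.141, 0.001, -0.172]
contact_force: [-0.0, 0.9, 1.0]
grip_width: 91.8
time: 36.78
tool_pos: [532.9, 278.7, 97.8]
tcp_rot: [3.141, 0.0, -0.171]
contact_force: [4.1, -0.9, -1.6]
grip_width: 58.6
```

```bash
python3 -m pendant '[{"linear":[0,-5,0],"twist":0},{"linear":[-3,-20,0],"twist":0},{"linear":[-6,-40,0],"twist":0},{"linear":[-10,-62,0],"twist":0},{"linear":[-14,-84,0],"twist":0},{"linear":[-18,-106,0],"twist":0},{"linear":[-22,-128,0],"twist":0},{"linear":[-25,-150,0],"twist":0},{"linear":[-29,-172,0],"twist":0},{"linear":[-33,-193,0],"twist":0},{"linear":[-35,-207,8],"twist":0}]'
python3 -m pendant '[{"linear":[-4,-40,0],"twist":5},{"linear":[-10,-80,0],"twist":9.8},{"linear":[-14,-110,0],"twist":9.8},{"linear":[-16,-125,0],"twist":9.8},{"linear":[-16,-127.5,-5],"twist":9.8},{"linear":[-16,-127.5,-35],"twist":9.8},{"linear":[-16,-127.5,-65],"twist":9.8},{"linear":[-16,-127.5,-80.5],"twist":9.8},{"linear":[-16,-127.5,-80.5],"twist":9.8}]'
```

```text
time: 38.15
tool_pos: [497.0, 70.2, 106.0]
tcp_rot: [3.141, 0.002, -0.172]
contact_force: [-0.1, 0.8, -0.0]
grip_width: 58.0
time: 39.28
tool_pos: [481.4, -54.3, 24.5]
tcp_rot: [-3.141, 0.002, 0.001]
contact_force: [-0.2, -0.3, -0.5]
grip_width: 57.9
```

```bash
python3 -m pendant '[{"linear":[0,0,0],"twist":0},{"linear":[0,0,0],"twist":0},{"linear":[0,0,0],"twist":0},{"linear":[0,0,0],"twist":0},{"linear":[0,0,10],"twist":0},{"linear":[0,0,50],"twist":0},{"linear":[0,0,110],"twist":0},{"linear":[0,0,150],"twist":0},{"linear":[10,50,150],"twist":-5},{"linear":[25,100,150],"twist":-9.8},{"linear":[38,140.5,150],"twist":-9.8},{"linear":[38,140.5,150],"twist":-9.8}]' 61
python3 - <<'E'
from h import *
d=report()
E
```

```text
time: 40.78
tool_pos: [520.3, 87.3, 176.1]
tcp_rot: [-3.141, -0.001, -0.167]
contact_force: [0.6, 0.1, -1.0]
grip_width: 69.8
t red 31 mid [ 646. -217.] size [ 3. 34. 28.] zmax 27.0
t red 140 mid [538. 308.] size [ 27.  33. 129.] zmax 128.0
t pink 122 mid [ 592. -293.] size [29. 28. 41.] zmax 44.0
t violet 28 mid [535. -59.] size [ 2. 35. 19.] zmax 21.0
t violet 208 mid [453. -58.] size [53. 26. 65.] zmax 69.0
t blue 35 mid [ 646. -138.] size [ 4. 39. 21.] zmax 23.0
t blue 232 mid [ 583. -138.] size [51. 32. 65.] zmax 67.0
t green 210 mid [542. 329.] size [48. 27. 34.] zmax 140.0
t green 26 mid [ 534. -137.] size [ 1. 32. 25.] zmax 26.0
t yellow 41 mid [ 533. -294.] size [ 4. 35. 21.] zmax 24.0
t yellow 261 mid [ 471. -296.] size [54. 37. 64.] zmax 68.0
s red 520 mid [427. 221.] size [50. 52. 20.] zmax 25.0
s red 119 mid [533. 269.] size [ 25.  86. 126.] zmax 125.0
s violet 309 mid [450. -51.] size [51. 21. 56.] zmax 65.0
s blue 199 mid [ 573. -141.] size [36. 41. 58.] zmax 62.0
s green 431 mid [538. 335.] size [45. 23. 38.] zmax 137.0
s yellow 97 mid [ 461. -114.] size [ 59. 373. 236.] zmax 284.0
```

```bash
python3 -m pendant '[{"linear":[3,55,0],"twist":0},{"linear":[7,110,0],"twist":0},{"linear":[12,165,0],"twist":0},{"linear":[17,210,0],"twist":0},{"linear":[17,218,-10],"twist":0},{"linear":[17,218,-50],"twist":0},{"linear":[17,218,-70],"twist":0},{"linear":[17,218,-77.5],"twist":0},{"linear":[17,218,-77.5],"twist":0}]' 0
python3 -m pendant '[{"linear":[0,0,0],"twist":0},{"linear":[0,0,0],"twist":0},{"linear":[0,0,0],"twist":0},{"linear":[0,0,0],"twist":0},{"linear":[0,0,0],"twist":0},{"linear":[0,0,0],"twist":0},{"linear":[0,0,0],"twist":0},{"linear":[0,0,0],"twist":0},{"linear":[0,0,1],"twist":0},{"linear":[0,0,2.5],"twist":0},{"linear":[0,0,2.5],"twist":0}]' 255
```

```text
time: 42.0
tool_pos: [537.3, 301.7, 98.1]
tcp_rot: [3.141, 0.0, -0.172]
contact_force: [-0.6, -0.1, 0.5]
grip_width: 91.7
time: 43.38
tool_pos: [537.2, 302.7, 100.5]
tcp_rot: [3.141, -0.0, -0.171]
contact_force: [3.5, -1.4, -1.5]
grip_width: 34.3
```

```bash
python3 -m pendant '[{"linear":[0,-5,0],"twist":0},{"linear":[-3,-20,0],"twist":0},{"linear":[-6,-40,0],"twist":0},{"linear":[-10,-62,0],"twist":0},{"linear":[-14,-84,0],"twist":0},{"linear":[-18,-106,0],"twist":0},{"linear":[-22,-128,0],"twist":0},{"linear":[-25,-150,0],"twist":0},{"linear":[-29,-172,0],"twist":0},{"linear":[-33,-195,0],"twist":0},{"linear":[-37,-217,0],"twist":0},{"linear":[-39,-230,8],"twist":0}]'
python3 -m pendant '[{"linear":[15,-50,0],"twist":5},{"linear":[32,-100,0],"twist":9.8},{"linear":[50,-150,0],"twist":9.8},{"linear":[68,-200,0],"twist":9.8},{"linear":[85,-250,0],"twist":9.8},{"linear":[97,-280,0],"twist":9.8},{"linear":[97,-286.5,-5],"twist":9.8},{"linear":[97,-286.5,-40],"twist":9.8},{"linear":[97,-286.5,-70],"twist":9.8},{"linear":[97,-286.5,-87],"twist":9.8},{"linear":[97,-286.5,-92.5],"twist":9.8},{"linear":[97,-286.5,-92.5],"twist":9.8}]'
```

```text
time: 44.88
tool_pos: [497.1, 71.3, 108.5]
tcp_rot: [3.141, 0.001, -0.172]
contact_force: [0.1, -0.4, 0.8]
grip_width: 34.9
time: 46.38
tool_pos: [595.4, -213.5, 16.6]
tcp_rot: [3.141, -0.001, 0.0]
contact_force: [-0.2, 0.0, -0.6]
grip_width: 34.4
```

```bash
python3 -m pendant '[{"linear":[0,0,0],"twist":0},{"linear":[0,0,0],"twist":0},{"linear":[0,0,0],"twist":0},{"linear":[0,0,0],"twist":0},{"linear":[0,0,25],"twist":0},{"linear":[0,0,70],"twist":0},{"linear":[0,0,130],"twist":0},{"linear":[0,0,159],"twist":0},{"linear":[-12,50,159],"twist":0},{"linear":[-25,105,159],"twist":0},{"linear":[-38,160,159],"twist":0},{"linear":[-52,215,159],"twist":-5},{"linear":[-66,265,159],"twist":-9.8},{"linear":[-75,298.5,159],"twist":-9.8},{"linear":[-75,298.5,159],"twist":-9.8}]' 111
python3 - <<'E'
from h import *
d=report()
E
```

```text
time: 48.25
tool_pos: [519.3, 87.0, 175.3]
tcp_rot: [-3.141, -0.0, -0.167]
contact_force: [0.1, -0.5, 0.9]
grip_width: 51.9
t red 31 mid [ 646. -217.] size [ 3. 34. 25.] zmax 24.0
t red 133 mid [ 592. -215.] size [28. 29. 39.] zmax 44.0
t pink 30 mid [ 646. -295.] size [ 3. 37. 28.] zmax 28.0
t pink 126 mid [ 593. -292.] size [30. 29. 41.] zmax 44.0
t violet 28 mid [535. -59.] size [ 2. 36. 26.] zmax 25.0
t violet 209 mid [453. -58.] size [53. 26. 62.] zmax 67.0
t blue 33 mid [ 646. -138.] size [ 3. 38. 20.] zmax 22.0
t blue 230 mid [ 583. -139.] size [52. 32. 64.] zmax 67.0
t green 208 mid [542. 329.] size [48. 25. 32.] zmax 139.0
t green 28 mid [ 534. -139.] size [ 2. 35. 29.] zmax 28.0
t yellow 42 mid [ 533. -295.] size [ 4. 36. 27.] zmax 27.0
t yellow 274 mid [ 471. -296.] size [54. 38. 65.] zmax 68.0
s red 35 mid [562. -59.] size [ 75. 343. 254.] zmax 259.0
s red 524 mid [427. 221.] size [50. 51. 21.] zmax 26.0
s violet 309 mid [450. -52.] size [51. 21. 55.] zmax 65.0
s blue 138 mid [ 568. -145.] size [25. 49. 56.] zmax 60.0
s green 427 mid [538. 335.] size [46. 23. 38.] zmax 137.0
s yellow 104 mid [ 463. -113.] size [ 54. 371. 239.] zmax 284.0
```

```bash
python3 -m pendant '[{"linear":[3,55,0],"twist":0},{"linear":[8,110,0],"twist":0},{"linear":[14,165,0],"twist":0},{"linear":[20,220,0],"twist":0},{"linear":[22,243,0],"twist":0},{"linear":[22,247,-10],"twist":0},{"linear":[22,247,-50],"twist":0},{"linear":[22,247,-70],"twist":0},{"linear":[22,247,-79.5],"twist":0},{"linear":[22,247,-79.5],"twist":0}]' 0
python3 -m pendant '[{"linear":[0,0,0],"twist":0},{"linear":[0,0,0],"twist":0},{"linear":[0,0,0],"twist":0},{"linear":[0,0,0],"twist":0},{"linear":[0,0,0],"twist":0},{"linear":[0,0,0],"twist":0},{"linear":[0,0,0],"twist":0},{"linear":[0,0,1],"twist":0},{"linear":[0,0,2.5],"twist":0},{"linear":[0,0,2.5],"twist":0}]' 255
```

```text
time: 49.6
tool_pos: [542.3, 330.6, 95.1]
tcp_rot: [3.141, 0.001, -0.172]
contact_force: [-0.8, -0.0, 0.5]
grip_width: 91.9
time: 50.85
tool_pos: [542.3, 331.8, 97.9]
tcp_rot: [3.142, -0.001, -0.171]
contact_force: [4.7, -0.7, -1.9]
grip_width: 58.2
```

```bash
python3 -m pendant '[{"linear":[0,-5,0],"twist":0},{"linear":[-3,-22,0],"twist":0},{"linear":[-7,-44,0],"twist":0},{"linear":[-11,-67,0],"twist":0},{"linear":[-15,-90,0],"twist":0},{"linear":[-19,-113,0],"twist":0},{"linear":[-23,-136,0],"twist":0},{"linear":[-27,-160,0],"twist":0},{"linear":[-31,-182,0],"twist":0},{"linear":[-35,-205,0],"twist":0},{"linear":[-38,-225,0],"twist":0},{"linear":[-42,-246,0],"twist":0},{"linear":[-44,-260,8],"twist":0}]'
python3 -m pendant '[{"linear":[-4,-50,0],"twist":5},{"linear":[-8,-100,0],"twist":9.8},{"linear":[-12,-150,0],"twist":9.8},{"linear":[-16,-195,0],"twist":9.8},{"linear":[-16,-206,-5],"twist":9.8},{"linear":[-16,-206,-35],"twist":9.8},{"linear":[-16,-206,-65],"twist":9.8},{"linear":[-16,-206,-80.5],"twist":9.8},{"linear":[-16,-206,-80.5],"twist":9.8}]'
```

```text
time: 52.48
tool_pos: [496.0, 70.6, 105.7]
tcp_rot: [3.141, 0.004, -0.172]
contact_force: [0.3, -0.4, -0.6]
grip_width: 57.8
time: 53.6
tool_pos: [481.5, -133.4, 25.0]
tcp_rot: [-3.141, 0.002, 0.001]
contact_force: [0.1, -0.5, -0.5]
grip_width: 58.2
```

Next I release green, retreat well clear of the tray, and look with both cameras.

```bash
python3 -m pendant '[{"linear":[0,0,0],"twist":0},{"linear":[0,0,0],"twist":0},{"linear":[0,0,0],"twist":0},{"linear":[0,0,0],"twist":0},{"linear":[0,0,10],"twist":0},{"linear":[0,0,50],"twist":0},{"linear":[0,0,110],"twist":0},{"linear":[0,0,150],"twist":0},{"linear":[5,55,180],"twist":0},{"linear":[10,115,200],"twist":0},{"linear":[15,175,200],"twist":0},{"linear":[20,235,200],"twist":0},{"linear":[20,290,200],"twist":0},{"linear":[20,350,200],"twist":0},{"linear":[20,400,200],"twist":0},{"linear":[20,400,200],"twist":0}]' 61
python3 - <<'E'
from h import *
d=report()
f=d['frame'];t=cap('top')['frame']
cv2.imwrite('pics/v3.png',np.vstack([cv2.resize(t[140:240,270:405],(480,356)),cv2.resize(f[150:225,225:325],(480,240 if 0 else 244))])[:600])
cv2.imwrite('pics/v3s.png',cv2.resize(f[145:230,220:330],(792,600)))
E
```

```text
time: 55.6
tool_pos: [501.1, 268.9, 225.8]
tcp_rot: [-3.141, -0.0, 0.005]
contact_force: [-0.7, -0.9, -0.5]
grip_width: 70.1
t red 31 mid [ 646. -217.] size [ 4. 35. 27.] zmax 27.0
t red 126 mid [ 592. -215.] size [29. 29. 41.] zmax 44.0
t red 338 mid [428. 214.] size [49. 49. 30.] zmax 28.0
t pink 118 mid [ 592. -292.] size [28. 28. 41.] zmax 44.0
t violet 28 mid [535. -59.] size [ 2. 36. 24.] zmax 25.0
t violet 208 mid [453. -58.] size [53. 26. 64.] zmax 68.0
t blue 35 mid [ 646. -139.] size [ 3. 38. 22.] zmax 25.0
t blue 226 mid [ 583. -138.] size [51. 32. 63.] zmax 67.0
t green 205 mid [ 472. -139.] size [52. 30. 64.] zmax 68.0
t yellow 40 mid [ 533. -294.] size [ 4. 35. 23.] zmax 25.0
t yellow 266 mid [ 471. -296.] size [54. 37. 65.] zmax 67.0
s red 526 mid [427. 221.] size [50. 51. 21.] zmax 26.0
s green 122 mid [455.  48.] size [ 52. 385. 307.] zmax 334.0
s yellow 269 mid [ 468. -301.] size [51. 50. 58.] zmax 64.0
```

View pics/v3.png

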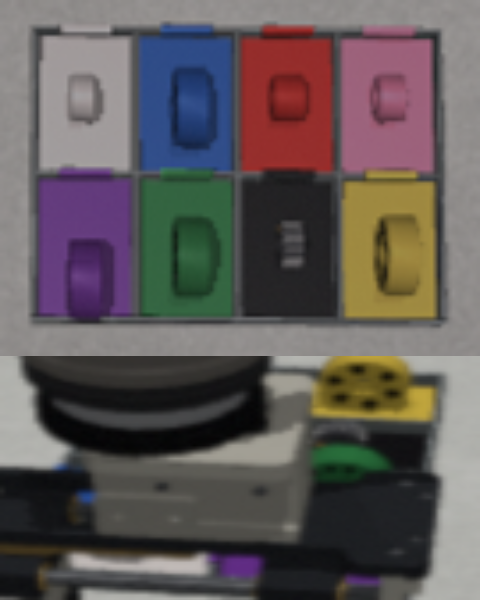

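View pics/v3s.png

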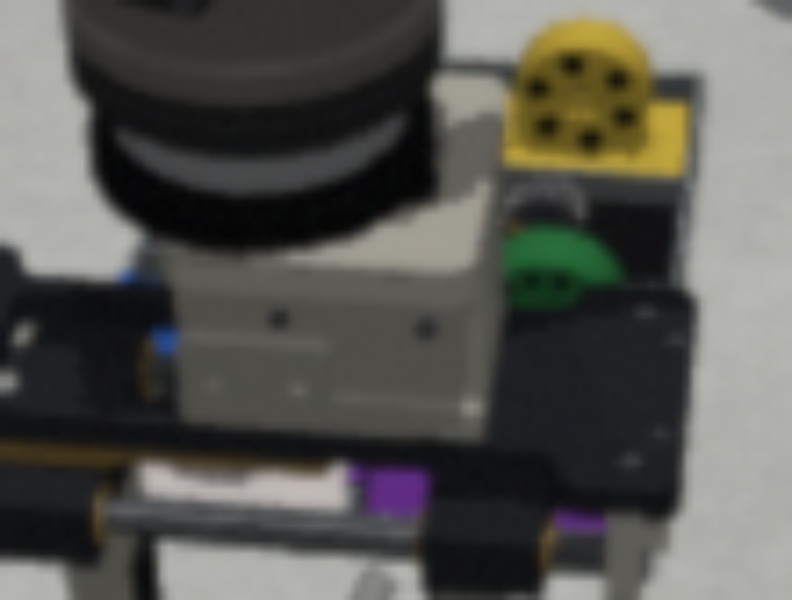

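The top crop shows every part in its own bay. Violet at crop (90,275) sits about 18 mm nearer the −x wall than the others, probably from the knock, but its top height is the same as theirs. The arm blocks the side view, so I'll park it at the start pose and check.

```bash
python3 -m pendant '[{"linear":[0,-60,5],"twist":0},{"linear":[0,-120,5],"twist":0},{"linear":[0,-180,5],"twist":0},{"linear":[0,-240,5],"twist":0},{"linear":[0,-300,5],"twist":0},{"linear":[0,-360,5],"twist":0},{"linear":[-10,-420,5],"twist":0},{"linear":[-30,-475,5],"twist":-8},{"linear":[-60,-525,5],"twist":-16},{"linear":[-100,-570,5],"twist":-24},{"linear":[-145,-610,5],"twist":-32},{"linear":[-190,-645,5],"twist":-40},{"linear":[-240,-680,5],"twist":-48},{"linear":[-290,-710,5],"twist":-56},{"linear":[-330,-740,5],"twist":-60},{"linear":[-350,-765,5],"twist":-60},{"linear":[-350,-765,5],"twist":-60}]'
python3 - <<'E'
from h import *
d=report()
f=d['frame'];cv2.imwrite('pics/v4.png',cv2.resize(f[135:235,210:340],(780,600),interpolation=cv2.INTER_CUBIC))
P=pts(d)
cv2.imwrite('pics/v4t.png',cap('top')['frame'])
E
```

```text
time: 57.88
tool_pos: [148.9, -500.3, 230.6]
tcp_rot: [3.141, -0.0, -1.053]
contact_force: [-0.3, 0.6, -0.7]
grip_width: 69.8
t red 31 mid [ 646. -217.] size [ 3. 35. 26.] zmax 26.0
t red 127 mid [ 592. -214.] size [28. 29. 41.] zmax 44.0
t red 343 mid [428. 214.] size [50. 48. 30.] zmax 29.0
t pink 119 mid [ 593. -293.] size [29. 29. 41.] zmax 44.0
t violet 28 mid [534. -59.] size [ 2. 35. 24.] zmax 26.0
t violet 212 mid [453. -58.] size [53. 26. 62.] zmax 67.0
t blue 35 mid [ 646. -139.] size [ 5. 38. 21.] zmax 24.0
t blue 226 mid [ 583. -138.] size [51. 32. 65.] zmax 67.0
t green 28 mid [ 534. -138.] size [ 1. 35. 24.] zmax 26.0
t green 212 mid [ 471. -139.] size [54. 29. 64.] zmax 68.0
t yellow 43 mid [ 533. -293.] size [ 6. 34. 25.] zmax 25.0
t yellow 268 mid [ 471. -296.] size [55. 37. 65.] zmax 68.0
s red 84 mid [ 590. -218.] size [28. 41. 35.] zmax 41.0
s red 523 mid [427. 221.] size [50. 51. 20.] zmax 25.0
s pink 111 mid [ 591. -299.] size [29. 44. 36.] zmax 41.0
s violet 339 mid [450. -51.] size [51. 22. 57.] zmax 65.0
s blue 313 mid [ 581. -134.] size [50. 27. 59.] zmax 65.0
s green 268 mid [ 467. -139.] size [51. 39. 59.] zmax 65.0
s yellow 270 mid [ 468. -301.] size [51. 50. 59.] zmax 64.0
```

View pics/v4.png

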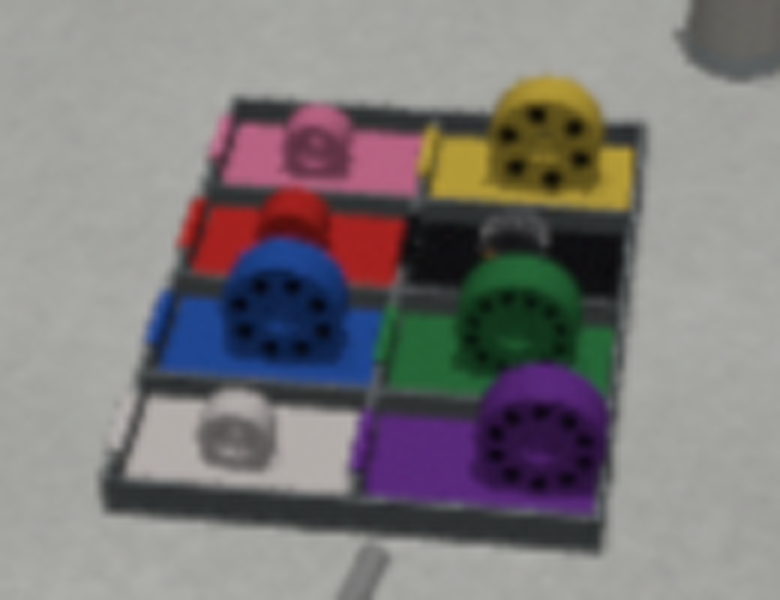

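View pics/v4t.png

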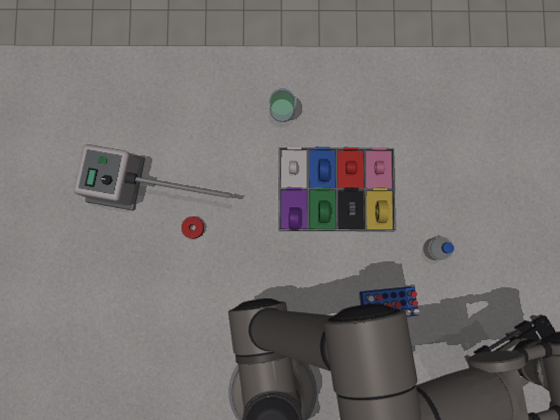

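The side crop shows all eight parts standing in their own bays and the shaft bare. The look-alike, beaker, bottle and rack are untouched. Violet at (540,440) is centred at x≈451, so it touches or leans on the −x wall. I'll regrip it and move it to the middle of its bay.

```bash
python3 -m pendant '[{"linear":[40,30,0],"twist":8},{"linear":[85,60,0],"twist":16},{"linear":[130,90,0],"twist":24},{"linear":[175,125,0],"twist":32},{"linear":[220,165,0],"twist":40},{"linear":[255,210,0],"twist":48},{"linear":[280,260,0],"twist":56},{"linear":[299.5,315,0],"twist":60},{"linear":[299.5,370,-20],"twist":60},{"linear":[299.5,420,-60],"twist":60},{"linear":[299.5,444,-110],"twist":60},{"linear":[299.5,444,-150],"twist":60},{"linear":[299.5,444,-180],"twist":60},{"linear":[299.5,444,-197],"twist":60},{"linear":[299.5,444,-205],"twist":60},{"linear":[299.5,444,-205],"twist":60}]' 0
python3 -m pendant '[{"linear":[0,0,0],"twist":0},{"linear":[0,0,0],"twist":0},{"linear":[0,0,0],"twist":0},{"linear":[0,0,0],"twist":0},{"linear":[0,0,0],"twist":0},{"linear":[0,0,0],"twist":0},{"linear":[0,0,0],"twist":0},{"linear":[0,0,0],"twist":0}]' 255
```

```text
time: 60.02
tool_pos: [451.4, -54.6, 25.7]
tcp_rot: [-3.141, 0.0, 0.001]
contact_force: [0.2, 0.2, -0.0]
grip_width: 91.8
time: 61.02
tool_pos: [453.0, -55.5, 26.1]
tcp_rot: [3.141, -0.003, -0.0]
contact_force: [5.3, -0.3, 2.5]
grip_width: 59.7
```

```bash
python3 -m pendant '[{"linear":[0,0,6],"twist":0},{"linear":[5,0,12],"twist":0},{"linear":[20,0,12],"twist":0},{"linear":[36,0,12],"twist":0},{"linear":[36,0,12],"twist":0},{"linear":[36,0,6],"twist":0},{"linear":[36,0,2],"twist":0},{"linear":[36,0,0],"twist":0},{"linear":[36,0,-1],"twist":0},{"linear":[36,0,-1],"twist":0}]'
python3 -m pendant '[{"linear":[0,0,0],"twist":0},{"linear":[0,0,0],"twist":0},{"linear":[0,0,0],"twist":0},{"linear":[0,0,0],"twist":0}]' 80
python3 - <<'E'
from h import *
d=report()
E
```

```text
time: 62.28
tool_pos: [486.6, -54.9, 25.9]
tcp_rot: [-3.141, 0.001, 0.0]
contact_force: [-6.2, 1.0, 18.5]
grip_width: 59.7
time: 62.78
tool_pos: [487.4, -55.1, 24.3]
tcp_rot: [-3.141, 0.0, 0.0]
contact_force: [-0.0, 0.6, -0.0]
grip_width: 62.8
t red 31 mid [ 647. -217.] size [ 4. 35. 24.] zmax 23.0
t red 133 mid [ 593. -214.] size [31. 30. 42.] zmax 46.0
t red 347 mid [429. 214.] size [48. 49. 31.] zmax 30.0
t pink 30 mid [ 646. -296.] size [ 3. 37. 28.] zmax 25.0
t pink 120 mid [ 593. -293.] size [31. 29. 39.] zmax 42.0
t blue 31 mid [ 646. -137.] size [ 3. 36. 21.] zmax 23.0
t blue 171 mid [ 562. -132.] size [ 92.  45. 356.] zmax 360.0
t green 49 mid [ 458. -145.] size [29. 16. 64.] zmax 67.0
t yellow 38 mid [ 533. -293.] size [ 4. 34. 22.] zmax 24.0
t yellow 270 mid [ 471. -296.] size [55. 37. 63.] zmax 67.0
s red 525 mid [427. 221.] size [50. 50. 20.] zmax 26.0
s pink 110 mid [ 591. -298.] size [28. 43. 35.] zmax 40.0
s violet 314 mid [481. -51.] size [54. 21. 56.] zmax 64.0
s blue 41 mid [590. -71.] size [ 36. 109. 120.] zmax 132.0
s green 30 mid [468. -85.] size [ 32. 112.  86.] zmax 112.0
```

```bash
python3 -m pendant '[{"linear":[0,0,0],"twist":0},{"linear":[0,0,0],"twist":0},{"linear":[0,0,3],"twist":0},{"linear":[0,0,10],"twist":0},{"linear":[0,0,25],"twist":0},{"linear":[0,0,60],"twist":0},{"linear":[0,0,120],"twist":0},{"linear":[0,0,180],"twist":0},{"linear":[0,-55,206],"twist":0},{"linear":[0,-115,206],"twist":0},{"linear":[-30,-165,206],"twist":-8},{"linear":[-70,-210,206],"twist":-16},{"linear":[-110,-255,206],"twist":-24},{"linear":[-150,-295,206],"twist":-32},{"linear":[-195,-335,206],"twist":-40},{"linear":[-240,-370,206],"twist":-48},{"linear":[-285,-400,206],"twist":-56},{"linear":[-320,-430,206],"twist":-60},{"linear":[-335,-444,206],"twist":-60},{"linear":[-335,-444,206],"twist":-60}]' 55
python3 - <<'E'
from h import *
d=report()
f=d['frame'];cv2.imwrite('pics/v5.png',cv2.resize(f[135:235,210:340],(780,600),interpolation=cv2.INTER_CUBIC))
E
```

```text
time: 65.38
tool_pos: [152.1, -499.4, 230.9]
tcp_rot: [-3.141, -0.0, -1.048]
contact_force: [0.3, -1.2, 0.4]
grip_width: 71.8
t red 31 mid [ 646. -217.] size [ 3. 35. 26.] zmax 25.0
t red 130 mid [ 592. -214.] size [29. 30. 42.] zmax 44.0
t red 341 mid [429. 214.] size [49. 49. 29.] zmax 29.0
t pink 30 mid [ 646. -296.] size [ 3. 37. 25.] zmax 25.0
t pink 119 mid [ 592. -293.] size [28. 29. 40.] zmax 43.0
t violet 202 mid [485. -57.] size [52. 24. 64.] zmax 69.0
t blue 232 mid [ 583. -139.] size [51. 32. 64.] zmax 67.0
t green 200 mid [ 508. -154.] size [49. 32. 65.] zmax 69.0
t yellow 40 mid [ 533. -293.] size [ 4. 35. 21.] zmax 25.0
t yellow 275 mid [ 471. -296.] size [55. 37. 63.] zmax 68.0
s red 84 mid [ 590. -218.] size [28. 41. 37.] zmax 42.0
s red 519 mid [427. 221.] size [50. 51. 21.] zmax 26.0
s pink 110 mid [ 591. -299.] size [29. 46. 36.] zmax 41.0
s violet 329 mid [482. -55.] size [51. 30. 57.] zmax 64.0
s blue 310 mid [ 581. -133.] size [50. 26. 59.] zmax 64.0
s green 238 mid [ 503. -154.] size [44. 39. 57.] zmax 66.0
s yellow 272 mid [ 468. -299.] size [51. 46. 58.] zmax 64.0
```

View pics/v5.png

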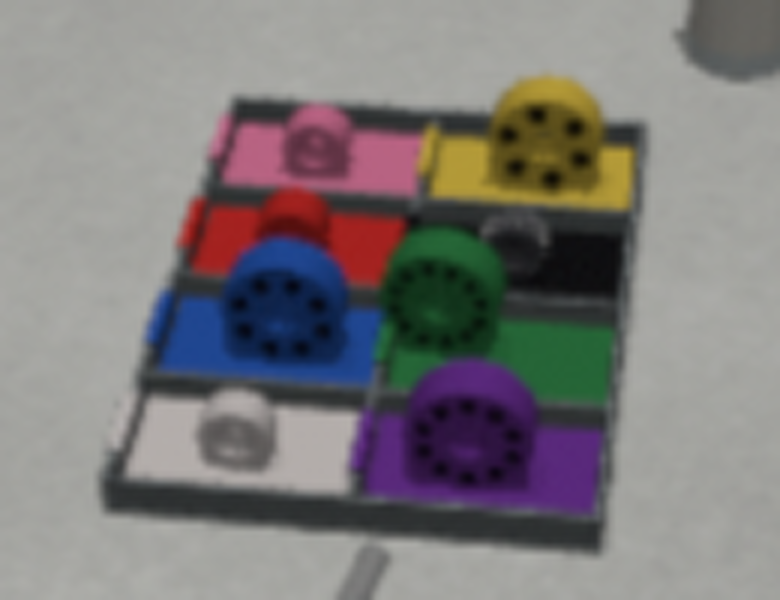

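Violet now stands clear in mid-bay at (470,430). Green has been knocked to x≈507, y≈−154, where it sits against the +x/tag wall. Regripping it the same way would put a finger close to blue, so I'll grip it across its 24 mm width with yaw −90° and recentre it.

```bash
python3 -m pendant '[{"linear":[50,30,0],"twist":-8},{"linear":[100,60,0],"twist":-16},{"linear":[150,95,0],"twist":-24},{"linear":[195,130,0],"twist":-30},{"linear":[240,170,0],"twist":-30},{"linear":[280,210,0],"twist":-30},{"linear":[315,255,0],"twist":-30},{"linear":[340,300,0],"twist":-30},{"linear":[354.5,345.5,-20],"twist":-30},{"linear":[354.5,345.5,-60],"twist":-30},{"linear":[354.5,345.5,-110],"twist":-30},{"linear":[354.5,345.5,-150],"twist":-30},{"linear":[354.5,345.5,-180],"twist":-30},{"linear":[354.5,345.5,-195],"twist":-30},{"linear":[354.5,345.5,-200.5],"twist":-30},{"linear":[354.5,345.5,-200.5],"twist":-30}]' 133
python3 -m pendant '[{"linear":[0,0,0],"twist":0},{"linear":[0,0,0],"twist":0},{"linear":[0,0,0],"twist":0},{"linear":[0,0,0],"twist":0},{"linear":[0,0,0],"twist":0},{"linear":[0,0,0],"twist":0}]' 255
```

```text
time: 67.47
tool_pos: [507.6, -153.4, 30.7]
tcp_rot: [-3.141, -0.0, -1.57]
contact_force: [-0.6, -0.9, 0.3]
grip_width: 43.8
time: 68.22
tool_pos: [507.3, -153.8, 30.5]
tcp_rot: [-3.141, -0.0, -1.571]
contact_force: [-0.9, 0.7, 5.0]
grip_width: 23.9
```

```bash
python3 -m pendant '[{"linear":[0,0,6],"twist":0},{"linear":[-4,3,12],"twist":0},{"linear":[-15,12,12],"twist":0},{"linear":[-24,20,12],"twist":0},{"linear":[-24,20,12],"twist":0},{"linear":[-24,20,6],"twist":0},{"linear":[-24,20,2],"twist":0},{"linear":[-24,20,0],"twist":0},{"linear":[-24,20,0],"twist":0}]'
python3 -m pendant '[{"linear":[0,0,0],"twist":0},{"linear":[0,0,0],"twist":0},{"linear":[0,0,0],"twist":0},{"linear":[0,0,0],"twist":0},{"linear":[0,0,4],"twist":0},{"linear":[0,0,12],"twist":0},{"linear":[0,0,40],"twist":0},{"linear":[0,0,90],"twist":0},{"linear":[0,0,150],"twist":0},{"linear":[0,0,200],"twist":0},{"linear":[-20,-50,200],"twist":0},{"linear":[-45,-100,200],"twist":0},{"linear":[-80,-150,200],"twist":5},{"linear":[-125,-195,200],"twist":10},{"linear":[-170,-235,200],"twist":15},{"linear":[-215,-275,200],"twist":20},{"linear":[-260,-310,200],"twist":25},{"linear":[-300,-340,200],"twist":30},{"linear":[-330,-365,200],"twist":30},{"linear":[-330,-365,200],"twist":30}]' 150
python3 - <<'E'
from h import *
d=report()
f=d['frame'];cv2.imwrite('pics/v6.png',cv2.resize(f[135:235,210:340],(780,600),interpolation=cv2.INTER_CUBIC))
E
```

```text
time: 69.35
tool_pos: [483.2, -133.7, 30.4]
tcp_rot: [-3.141, -0.0, -1.571]
contact_force: [-1.3, 1.7, 5.0]
grip_width: 24.2
time: 71.85
tool_pos: [151.0, -499.9, 230.3]
tcp_rot: [3.141, -0.001, -1.051]
contact_force: [0.3, 0.8, 0.7]
grip_width: 37.6
t red 31 mid [ 646. -217.] size [ 4. 35. 26.] zmax 25.0
t red 129 mid [ 593. -214.] size [29. 30. 40.] zmax 45.0
t red 340 mid [428. 214.] size [49. 48. 30.] zmax 29.0
t pink 30 mid [ 646. -296.] size [ 3. 37. 25.] zmax 25.0
t pink 118 mid [ 592. -293.] size [29. 29. 42.] zmax 44.0
t violet 28 mid [535. -59.] size [ 2. 35. 23.] zmax 22.0
t violet 200 mid [486. -57.] size [53. 24. 65.] zmax 68.0
t blue 36 mid [ 646. -138.] size [ 3. 38. 22.] zmax 25.0
t blue 231 mid [ 583. -139.] size [51. 32. 65.] zmax 67.0
t green 193 mid [ 491. -137.] size [52. 27. 66.] zmax 68.0
t yellow 39 mid [ 533. -294.] size [ 4. 35. 24.] zmax 26.0
t yellow 267 mid [ 471. -296.] size [55. 37. 64.] zmax 67.0
s red 84 mid [ 590. -217.] size [27. 41. 37.] zmax 42.0
s red 516 mid [427. 221.] size [49. 51. 20.] zmax 25.0
s pink 112 mid [ 591. -300.] size [29. 46. 37.] zmax 40.0
s violet 342 mid [483. -54.] size [51. 28. 59.] zmax 64.0
s blue 311 mid [ 581. -134.] size [50. 25. 59.] zmax 64.0
s green 251 mid [ 489. -139.] size [52. 44. 57.] zmax 64.0
s yellow 270 mid [ 468. -301.] size [51. 49. 59.] zmax 64.0
```

View pics/v6.png

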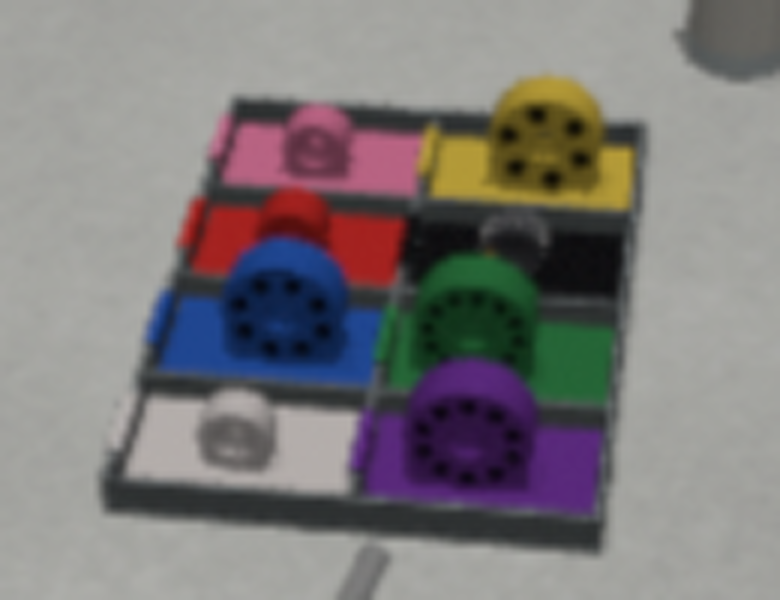

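Every part now stands upright and clear of the walls in its own bay. I'll wait one second, check that nothing is moving, and hand in.

```bash
python3 -m pendant '[{"linear":[0,0,0],"twist":0},{"linear":[0,0,0],"twist":0},{"linear":[0,0,0],"twist":0},{"linear":[0,0,0],"twist":0},{"linear":[0,0,0],"twist":0},{"linear":[0,0,0],"twist":0},{"linear":[0,0,0],"twist":0},{"linear":[0,0,0],"twist":0}]'
python3 - <<'E' 
import io,contextlib
from h import *
b=io.StringIO()
with contextlib.redirect_stdout(b): report()
L=[l for l in b.getvalue().splitlines() if l[0]=='t' and 'size [2' in l.replace('[ ','[') or 'size [5' in l.replace('[ ','[')]
print('\n'.join(L))
d=cap('top');P=pts(d);k=(P[...,2]>20)&(P[...,2]<60)&(abs(P[...,0]-482)<45)&(abs(P[...,1]+213)<32);print('collar',k.sum(),np.median(P[k],0).round())
print(bot.close_job())
E
```

```text
time: 72.95
tool_pos: [153.0, -498.6, 230.0]
tcp_rot: [3.142, -0.0, -1.047]
contact_force: [0.3, 0.0, -0.2]
grip_width: 37.5
t red 130 mid [ 592. -215.] size [28. 30. 41.] zmax 43.0
t pink 122 mid [ 592. -293.] size [29. 29. 39.] zmax 42.0
t violet 28 mid [535. -59.] size [ 2. 35. 25.] zmax 24.0
t violet 199 mid [485. -57.] size [52. 24. 65.] zmax 68.0
t blue 227 mid [ 583. -138.] size [51. 32. 64.] zmax 67.0
t green 198 mid [ 491. -137.] size [52. 27. 65.] zmax 68.0
t yellow 38 mid [ 533. -293.] size [ 5. 36. 22.] zmax 28.0
t yellow 266 mid [ 471. -296.] size [55. 37. 63.] zmax 67.0
s red 521 mid [427. 221.] size [50. 51. 19.] zmax 25.0
s violet 347 mid [483. -55.] size [51. 29. 58.] zmax 65.0
s blue 306 mid [ 581. -132.] size [50. 23. 59.] zmax 64.0
s green 255 mid [ 489. -139.] size [52. 44. 59.] zmax 64.0
s yellow 271 mid [ 468. -300.] size [51. 51. 59.] zmax 64.0
collar 84 [ 481. -210.   32.]
the job is handed in; nothing more can be done
None
```

The shaft is stripped, and all eight parts stand on their rims in the bays of their own colours. I took them off in order: collar, blue, white, yellow, pink, violet, red, green. The job was handed in at about 73 s.

**Mended on the way:**
- **Violet:** it ended up against the −x wall after release, so I regripped it and moved it to mid-bay.
- **Green:** while I was mending violet, green was found shifted to its +x wall. I took this for the announced knock and recentred it.

**Last checks:**
- **Positions:** both cameras showed the five coloured parts they could measure, plus the collar in the top view, on the floor and clear of the walls. Nothing moved over the final second.
- **White and collar:** white was confirmed only by eye in the last pictures, with no final measurement. The collar was measured only in the top view.
- **Other objects:** the red look-alike's measured position did not change. The beaker, bottle and rack were seen in place in the full top view, taken before the two regrips; I did not recheck them after that.
- **Disagreements:** blue and yellow measured about 10–12 mm off where I released them, having apparently settled that way, but still clear of the walls. The two cameras differed by up to about 6 mm.

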